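Call a workmate and show which goose needs which hat

TASK

Press the green call button fully down to call a workmate over, and let it come up again. Then show what is to be put together: point down at the head of the goose that has no hat, with the fingertips about 3 cm above it, for a good two seconds; then point in the same way at the spare red hat standing on the table, and finish there, still pointing at it. Do not touch or move any goose, hat or the tape dispenser, and do not point at a hatted goose or the blue hat.

Things in the scene. Friction and masses are not known exactly. Their poses are not given: they have to be found in the camera images.
- call (a joint): Push-in of the green call button, in m: 0 up, 0.006 fully down. It is a spring button: fully down takes about 5 N, and it comes up by itself.
- call_top (a point): Centre of the top face of the green call button (a round cap 36 mm across in a low grey round housing 52 mm across and 12 mm high, fixed to the table); 22 mm above the table when up. It moves down with the cap; pressed straight down. The button may stand on either side of the work.
- bare_goose: A toy goose, one piece of painted wood: white egg-shaped body 60 mm across on an orange disc foot (56 mm diameter), blue collar, white head (ball of 32 mm) on a short neck, orange beak. This one has no hat: its white head is bare. 98 mm tall in all. Loose, about 120 g. Body origin: centre of the underside of its foot; z up; the beak points along -x, the tail along +x.
- bare_goose_top (a point): Crown of the bare goose's head: 98 mm above the table, 18 mm from the body's axis towards the beak. z up.
- hatted_goose_1: A finished goose, as the bare one but with a red cone hat with a white bobble on its head; 130 mm tall. Loose, about 120 g. Body origin: centre of the underside of its foot; z up; the beak points along -x, the tail along +x.
- hatted_goose_1_top (a point): Top of the first hatted goose's bobble, 130 mm above the table.
- hatted_goose_2: Another finished goose, same as hatted_goose_1. Loose, about 120 g. Body origin: centre of the underside of its foot; z up; the beak points along -x, the tail along +x.
- hatted_goose_2_top (a point): Top of the second hatted goose's bobble, 130 mm above the table.
- red_hat: The spare red hat: a wooden cone 36 mm across at the brim, with a white bobble on top, 38 mm tall, standing on the table. Loose, 25 g. Origin: centre of its underside, z up.
- red_hat_top (a point): Top of the spare red hat's bobble, 38 mm above the table. z up.
- blue_hat: A blue hat of the same shape and size as the red one, standing on the table; not wanted now. Origin: centre of its underside.
- blue_hat_top (a point): Top of the blue hat's bobble, 38 mm above the table.
- tape: Small red tape dispenser with an upright roll of beige tape, 110 x 48 x 75 mm, loose, 250 g; not wanted now. Origin: centre of its underside; long side along x. It may stand on either side of the work.
Not all that is in view belongs to the job. Of the things like the part that bears call, leave any that is black; of the rest the larger one is meant. What is shaped like the bare_goose but purple is not meant.

How it is judged:
By the outcome, as a careful person would: the job done as asked, in the order asked, and still so for the second after the job is handed in, with the robot touching nothing.
It also fails if it takes over 48 s, if anything falls off the work surface, if the arm or the gripper's body presses on something with over 40 N, if the wrist force passes 120 N, or if a joint passes its speed limit or range.

ROBOT

A 6-joint arm with a two-finger parallel gripper is mounted at the origin on the work surface. World frame = base frame: x ahead of the robot, y to its left, z up, the work surface at z = 0. Lengths are in m, angles in rad, forces in N, time in s.
With the tool pointing down it reaches from about 0.375 to 0.9 m from the base axis. Payload 3.1 kg.
Tool frame: the origin (TCP) lies at the very end of the fingers, on their centre line; the grasp point (between the pads) lies 19 mm behind it; x points along the fingers, y is the direction in which the jaws open and shut, and the axes are right-handed (so a half turn about x gives the same grasp; the last joint's range is limited). The gripper opens to 85 mm and grips with 20 to 120 N. Pads are 22 mm wide; open, the fingers measure 114 mm over their backs; the gripper's body (76 mm by 85 mm) begins 54 mm behind the grasp point. The pads swing forward as they close: fully open they stand 13 mm farther back than shut.
Start: joints at [1.089, 0.527, 1.433, -0, 1.181, -0.178], TCP at [0.187, 0.596, 0.231] pointing down, gripper open.
Joint ranges: [-3.08, 3.08], [-0.75, 2.2], [0.22, 2.44], [-1.43, 4.57], [0, 2.65], [-2.85, 2.85]. Speed limits (rad/s): [2.79, 2.79, 3.14, 3.14, 3.14, 3.14].

INTERFACE

Orientations are given as a unit quaternion [x, y, z, w].
In Python, from station import sense, snapshot, camera_model, sign_off gives the robot as it stands.
- The arm moves only by the tool step_arm, never from a script. Its argument "increments" is one flat list of numbers, 5 for each row, row after row: the shift along the tool's x, y, z in units of 60 mm (1.0 is 60 mm), then the turn about the tool's x in units of 5 degrees (1.0 is 5 degrees), then the closure, from 0 (fully open) to 1 (shut). A call has exactly 5 rows; each row is the pose to reach, as a shift and turn from the pose measured when the call began, along the tool's axes at that moment; what a row does not reach only later rows make up. A row lasts 1/8 s, in which the tool goes at most 62.5 mm and 10.7 degrees, less where a joint would pass 70% of its speed; a pose out of reach is approached as far as the arm can. A call with a gripper value outside its range is refused whole. The fingers move at their own pace and stop on an object; "grip_force" is the grip in N (left out, the last holds). Time passes only in rows, so rows that repeat a pose let the fingers close, or fill a call up. It gives the time, the measured TCP pose, the force and the opening at its end, in the units of the state.
- sense(): the state, without advancing time (a new reading comes with each control period).
- snapshot(name): name is "side" or "top" or "wrist"; returns the picture (384x512x3 uint8, blue, green, red); there is no depth.
- camera_model(name): a dict with "vertical_fov" (degrees; the focal length in pixels is half the picture's height over the tangent of half this angle, whatever the lens; pixels are square), "cx", "cy" (the principal point, pixels), "R" (3x3) and "t" (3): a world point X has camera coordinates R X + t. Camera axes: x right, y down, z forward; pixel columns grow to the right and rows downward; lengths in m; the calibration is good to about 2 mm. A picture is of the moment at which its call begins: read the wrist's pose just before it. camera_model takes no time and is no camera call; for the wrist camera it gives the pose at the moment of the call.
- sign_off(): hands the job in, once; it reports no verdict.
The state is a dict: "t": time; "q": joint angles; "qd": joint speeds; "tau": joint torques, N m; "tcp_pos": TCP position; "tool_rot": TCP orientation; "force": force on the tool from outside, world axes, zero at the start; "ft_torque": the same for the moment, N m; "finger_gap": opening from 0.0 (shut) to 1.0 (fully open).
Only numpy, scipy, OpenCV 4.12 (cv2) and the standard library are available. Lean on these libraries where they do the work, as an engineer would, in place of code of your own. Each camera call takes 0.05 s, during which the arm holds its last target. There are 200 camera calls.

## Working session

There is one attempt and no reset: what is moved stays moved. The work goes in short steps, Python scripts to look and compute and a tool call to move; the robot and the scene stay as the last step left them, time stands still between calls to the robot, and variables do not carry over. Pictures are saved under pics/ and viewed, about 8 in all and at most 12, crops included, and the job is handed in when it is done.

Besides the shell and the picture viewer there is one more tool, called after "Emit:" in YAML: its name, and indented under it one key for each argument. step_arm: Moves the arm, as the interface text tells. Its arguments: {"type":"object","properties":{"increments":{"type":"array","items":{"type":"number"}},"grip_force":{"type":"number"}},"required":["increments"]}

```bash
mkdir -p pics; ls
python3 - <<'E'
from station import *
import cv2,numpy as np
s=sense();print(s['t'],s['tcp_pos'],s['tool_rot'])
for n in('top','side'):
    im=snapshot(n);m=camera_model(n);print(n,m);cv2.imwrite(f'pics/{n}0.png',im)
E
```

```text
pics
0.0 [0.18659003 0.59574016 0.2303156 ] [ 0.1062429   0.69921859 -0.10772925  0.69871326]
top {'vertical_fov': 43.11428147736887, 'cx': 253.91124156692467, 'cy': 187.24138062959477, 'R': array([[ 1.22229481e-04, -9.99613245e-01,  2.78090753e-02],
       [-9.93006494e-01, -3.40445818e-03, -1.18010642e-01],
       [ 1.18059676e-01, -2.76001680e-02, -9.92622861e-01]]), 't': array([-0.02750155,  0.57942772,  1.1122373 ])}
side {'vertical_fov': 52.25427005961281, 'cx': 257.30788808612044, 'cy': 186.31527875972705, 'R': array([[ 0.8236627 , -0.56673606,  0.01974842],
       [-0.26401329, -0.41405727, -0.87112201],
       [ 0.50187324,  0.71229686, -0.49066938]]), 't': array([-0.4741375 ,  0.23767523,  0.88878453])}
```

View pics/top0.png

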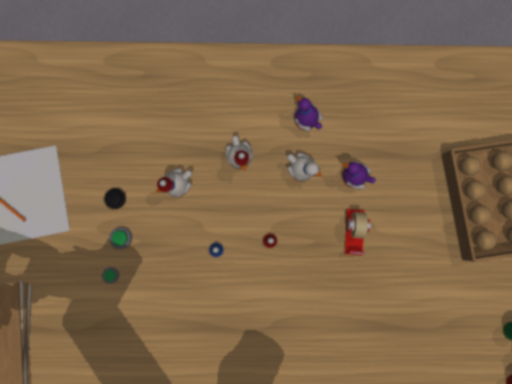

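View pics/side0.png

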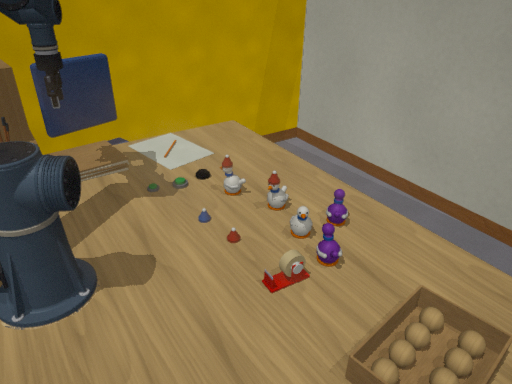

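The top view shows the larger green button at (120,238), the smaller one at (111,275) and a black one at (115,198). The bare goose is at (303,166) with its beak towards (320,175), the red hat at (270,240) and the blue hat at (216,250). The side view agrees: button (180,183), bare goose (301,222), red hat (233,236).

```bash
cat > h.py <<'E'
import cv2,numpy as np
from station import *
def ray(m,uv,z):
    f=192/np.tan(np.radians(m['vertical_fov']/2))
    d=m['R'].T@np.array([(uv[0]-m['cx'])/f,(uv[1]-m['cy'])/f,1]);c=-m['R'].T@m['t']
    return c+d*(z-c[2])/d[2]
def proj(m,X):
    f=192/np.tan(np.radians(m['vertical_fov']/2));p=m['R']@np.array(X)+m['t']
    return np.round([f*p[0]/p[2]+m['cx'],f*p[1]/p[2]+m['cy']],1)
def blobs(im,hr,smin,vmin,box,amin=8):
    h=cv2.cvtColor(im,cv2.COLOR_BGR2HSV);x0,y0,x1,y1=box
    k=cv2.inRange(h,(hr[0],smin,vmin),(hr[1],255,255))
    if hr[0]==0:k|=cv2.inRange(h,(172,smin,vmin),(180,255,255))
    k2=k*0;k2[y0:y1,x0:x1]=k[y0:y1,x0:x1]
    n,l,s,c=cv2.connectedComponentsWithStats(k2)
    return [(c[i].round(1),s[i].tolist()) for i in range(1,n) if s[i,4]>=amin]
E
python3 - <<'E'
from h import *
T,S=cv2.imread('pics/top0.png'),cv2.imread('pics/side0.png');mt,ms=camera_model('top'),camera_model('side')
for nm,im,m,hr,box,z in[('btn',T,mt,(50,85),(90,215,145,290),.022),('btn',S,ms,(50,85),(140,170,195,196),.022),
 ('red',T,mt,(0,6),(255,225,285,255),.012),('red',S,ms,(0,6),(220,225,245,246),.012),
 ('blue',T,mt,(105,130),(200,235,232,262),.012),
 ('purple',T,mt,(125,155),(285,90,385,195),.05),
 ('orange',T,mt,(5,18),(285,145,330,190),.08),('orange',S,ms,(5,18),(285,200,316,240),.08)]:
    for c,s in blobs(im,hr,150 if nm=='orange' else 90,40,box):print(nm,c,s,ray(m,c,z).round(4))
def up(a,x0,y0,w,h,k):return cv2.resize(a[y0:y0+h,x0:x0+w],None,fx=k,fy=k,interpolation=cv2.INTER_CUBIC)
a=up(T,280,145,50,50,8);b=up(S,280,195,50,50,8);c=up(T,95,220,50,25,8);d=up(T,250,220,50,25,8)
cv2.imwrite('pics/crop1.png',np.vstack([np.hstack([a,b]),np.hstack([c,d])]))
E
```

```text
btn [119.  237.7] [112, 230, 15, 16, 187] [0.461  0.2889 0.022 ]
btn [109.4 275.2] [104, 270, 12, 11, 104] [0.3746 0.3081 0.022 ]
btn [179.6 180.5] [175, 178, 10, 6, 53] [0.4553 0.2844 0.022 ]
btn [152.3 186. ] [149, 184, 7, 5, 28] [0.3651 0.2974 0.022 ]
red [269.4 240.2] [264, 234, 12, 13, 95] [ 0.4555 -0.064   0.012 ]
red [232.1 236.6] [228, 231, 9, 11, 60] [ 0.4473 -0.0655  0.012 ]
blue [216.  249.5] [210, 244, 12, 12, 80] [0.4335 0.0626 0.012 ]
purple [307.2 113.9] [295, 98, 26, 30, 452] [ 0.7537 -0.1528  0.05  ]
purple [356.7 174.1] [343, 162, 32, 23, 446] [ 0.6096 -0.2677  0.05  ]
orange [319.2 174.3] [317, 172, 5, 5, 19] [ 0.6043 -0.1743  0.08  ]
orange [303.  215.5] [301, 214, 5, 4, 16] [ 0.6056 -0.1668  0.08  ]
orange [299.8 235.1] [290, 230, 21, 9, 69] [ 0.5426 -0.2289  0.08  ]
```

View pics/crop1.png

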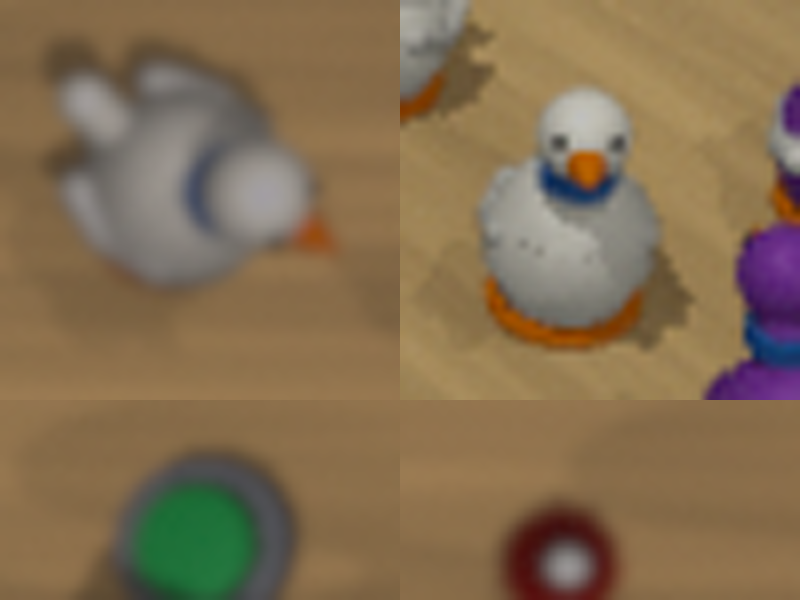

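Run:
```python
from h import *
T,S=cv2.imread('pics/top0.png'),cv2.imread('pics/side0.png');mt,ms=camera_model('top'),camera_model('side')
print('head T',ray(mt,(312.2,168.6),.082),'S',ray(ms,(302.7,211.2),.082))
def white(im,box):
    h=cv2.cvtColor(im,cv2.COLOR_BGR2HSV);x0,y0,x1,y1=box;k=cv2.inRange(h,(0,0,95),(180,70,255));k2=k*0;k2[y0:y1,x0:x1]=k[y0:y1,x0:x1]
    ys,xs=np.nonzero(k2);return xs.mean(),ys.mean(),len(xs)
for z in(.033,):
    a=white(T,(264,234,277,247));b=white(S,(226,223,242,236));print(a,ray(mt,a[:2],z),b,ray(ms,b[:2],z))
# housing bbox centre vs cap, top (z .012 / .022)
print('housing T',ray(mt,(121,237.7),.006),ray(mt,(119.5,237.2),.022),'proj S',proj(ms,ray(mt,(119.3,237.7),.022)))
s=sense();q=s['tool_rot']
from scipy.spatial.transform import Rotation as R
M=R.from_quat(q).as_matrix();print(M.round(3))
for p in([.461,.289,.05],):print((M.T@(np.array(p)-s['tcp_pos'])/.06).round(3))
```

```text
head T [ 0.61710661 -0.15810347  0.082     ] S [ 0.61638461 -0.15260747  0.082     ]
(np.float64(270.5), np.float64(240.5), 26) [ 0.45456023 -0.06529312  0.033     ] (np.float64(233.15384615384616), np.float64(228.76923076923077), 13) [ 0.45351542 -0.06131695  0.033     ]
housing T [0.46127695 0.28809853 0.006     ] [0.46220282 0.28774197 0.022     ] proj S [180.7 179.6]
[[-0.001  0.299  0.954]
 [-0.002  0.954 -0.299]
 [-1.    -0.002 -0.   ]]
[ 3.012 -3.505  5.894]
```

Emit:
step_arm:
  increments: [0,-0.5,0.85,0,1,0.2,-1.0,1.7,0,1,0.6,-1.5,2.5,0,1,1.0,-2.0,3.35,0,1,1.4,-2.5,4.2,0,1]

```text
t: 0.72
tcp_pos: [0.3814, 0.3776, 0.1469]
tool_rot: [0.106, 0.699, -0.107, 0.699]
force: [0.2, 0.5, 0.6]
finger_gap: 0.003
```

```bash
cat >> h.py <<'E'
from scipy.spatial.transform import Rotation as R
def togo(*P):
    s=sense();M=R.from_quat(s['tool_rot']).as_matrix();print('t',round(s['t'],2),s['tcp_pos'].round(4),'F',np.round(s['force'],1),'gap',s['finger_gap'],'axes y',M[:,1].round(3),'x',M[:,0].round(3))
    for p in P:print(p,(M.T@(np.array(p)-s['tcp_pos'])/.06).round(3))
E
python3 -c "
from h import *
togo([.461,.289,.08])"
```

```text
t 0.72 [0.3814 0.3776 0.1469] F [0.2 0.5 0.6] gap 0.002664477897221172 axes y [ 0.299  0.954 -0.002] x [-0.001 -0.002 -1.   ]
[0.461, 0.289, 0.08] [ 1.116 -1.01   1.708]
```

Emit:
step_arm:
  increments: [0.2,-0.4,0.65,0,1,0.5,-0.8,1.3,0,1,0.7,-1.01,1.7,0,1,0.7,-1.01,1.7,0,1,0.7,-1.01,1.7,0,1]

```text
t: 1.35
tcp_pos: [0.4599, 0.2894, 0.1049]
tool_rot: [0.106, 0.7, -0.108, 0.698]
force: [-0.6, -0.3, 0.6]
finger_gap: 0.005
```

Run:
```python
from h import *
togo([.461,.289,.022])
m=camera_model('wrist');im=snapshot('wrist');cv2.imwrite('pics/w1.png',im)
print(-m['R'].T@m['t'],'tip px',proj(m,sense()['tcp_pos']))
for c,s in blobs(im,(50,85),90,40,(0,0,512,384),60):print(c,s,ray(m,c,.022))
```

```text
t 1.35 [0.4599 0.2894 0.1049] F [-0.6 -0.3  0.6] gap 0.004924074453945238 axes y [ 0.299  0.954 -0.002] x [-0.002 -0.002 -1.   ]
[0.461, 0.289, 0.022] [1.382e+00 1.000e-03 2.100e-02]
[0.39150163 0.31121443 0.24757105] tip px [257.7 250.9]
[250.   68.3] [231, 48, 39, 42, 1286] [0.3722325  0.31173684 0.022     ]
[259.  195.5] [236, 172, 47, 48, 1786] [0.45729117 0.29152167 0.022     ]
```

View pics/w1.png

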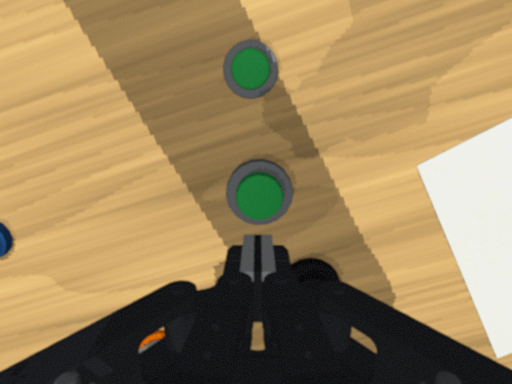

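The wrist view shows the larger green button at (259,195), just under the fingertips, with the smaller one at (250,68) and the black one at (315,270). The three views agree on its position to within about 5 mm, so I'll press.

Emit:
step_arm:
  increments: [0.6,0,0,0,1,1.2,0,0,0,1,1.4,0,0,0,1,1.48,0,0,0,1,1.49,0,0,0,1]

```text
t: 2.02
tcp_pos: [0.4589, 0.2901, 0.0166]
tool_rot: [0.106, 0.7, -0.107, 0.698]
force: [-3.1, 1.1, 4.6]
finger_gap: 0.001
```

Run:
```python
from h import *
togo([.46,.2895,.015])
```

```text
t 2.02 [0.4589 0.2901 0.0166] F [-3.1  1.1  4.6] gap 0.0008248521436413857 axes y [ 0.297  0.955 -0.002] x [-0.002 -0.002 -1.   ]
[0.46, 0.2895, 0.015] [ 0.027 -0.003  0.021]
```

Nearly down; a bit more to bottom out firmly.

Emit:
step_arm:
  increments: [0.03,0,0,0,1,0.05,0,0,0,1,0.07,0,0,0,1,0.09,0,0,0,1,0.09,0,0,0,1]

```text
t: 2.65
tcp_pos: [0.4591, 0.2901, 0.0156]
tool_rot: [0.106, 0.699, -0.107, 0.699]
force: [-7.4, -3.6, 30.3]
finger_gap: 0.0
```

Emit:
step_arm:
  increments: [-0.5,0,0,0,1,-1.3,0,0,0,1,-2.2,0,0,0,1,-3.1,0,0,0,1,-3.4,0,0,0,1]

```text
t: 3.28
tcp_pos: [0.4624, 0.2913, 0.2246]
tool_rot: [0.108, 0.695, -0.105, 0.703]
force: [-0.1, 0.2, 0.5]
finger_gap: -0.001
```

Run:
```python
from h import *
togo([.55,-.155,.22],[.617,-.156,.22])
m=camera_model('wrist');im=snapshot('wrist')
for c,s in blobs(im,(50,85),90,40,(0,0,512,384),60):print(c,s,ray(m,c,.022))
```

```text
t 3.27 [0.4624 0.2913 0.2246] F [-0.1  0.2  0.5] gap -0.0006756961954668124 axes y [0.297 0.955 0.006] x [ 0.011  0.003 -1.   ]
[0.55, -0.155, 0.22] [ 0.072 -6.668  3.604]
[0.617, -0.156, 0.22] [ 0.084 -6.352  4.675]
[248.5  73.6] [236, 60, 26, 28, 562] [0.371382   0.31159985 0.022     ]
[254.6 160.2] [239, 144, 32, 33, 839] [0.45750723 0.29109151 0.022     ]
```

Emit:
step_arm:
  increments: [0,-0.8,0.43,0,1,0,-1.6,0.86,0,1,0,-2.4,1.3,0,1,0,-3.2,1.73,0,1,0,-4.0,2.15,0,1]

```text
t: 3.95
tcp_pos: [0.5155, 0.0218, 0.2252]
tool_rot: [0.108, 0.694, -0.105, 0.704]
force: [-0.1, 0.1, 0.8]
finger_gap: 0.0
```

Run:
```python
from h import *
togo([.56,-.155,.22],[.617,-.156,.22])
```

```text
t 3.95 [0.5155 0.0218 0.2252] F [-0.1  0.1  0.8] gap 0.0003612752343049235 axes y [0.297 0.955 0.007] x [ 0.015  0.003 -1.   ]
[0.56, -0.155, 0.22] [ 0.089 -2.594  1.583]
[0.617, -0.156, 0.22] [ 0.103 -2.327  2.495]
```

Emit:
step_arm:
  increments: [0,-0.8,0.5,0,1,0,-1.6,1.0,0,1,0,-2.2,1.4,0,1,0.1,-2.6,1.6,0,1,0.1,-2.6,1.6,0,1]

```text
t: 4.58
tcp_pos: [0.5613, -0.1582, 0.2185]
tool_rot: [0.109, 0.694, -0.106, 0.704]
force: [-0.0, 0.2, 0.8]
finger_gap: -0.002
```

Run:
```python
from h import *
togo([.617,-.156,.22])
m=camera_model('wrist');im=snapshot('wrist');cv2.imwrite('pics/w2.png',im)
print(proj(m,[.617,-.156,.082]),proj(m,[.454,-.063,.033]))
cv2.imwrite('pics/t2.png',snapshot('top'))
```

```text
t 4.58 [ 0.5613 -0.1582  0.2185] F [-0.   0.2  0.8] gap -0.0024619803103468796 axes y [0.301 0.954 0.006] x [ 0.015  0.002 -1.   ]
[0.617, -0.156, 0.22] [-0.01   0.314  0.875]
[276.2 233.1] [319.7  27.6]
```

View pics/w2.png

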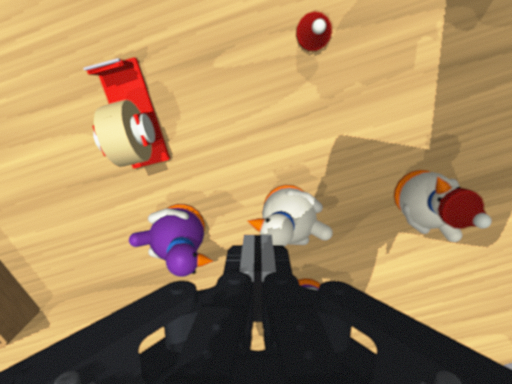

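The wrist view shows the bare goose's head at about (276,232) and the red hat's bobble at (319,26). My estimates project to (276,233) and (320,28), so both are confirmed.

Emit:
step_arm:
  increments: [0,0.15,0.5,0,1,0,0.31,0.87,0,1,0.6,0.31,0.87,0,1,1.2,0.31,0.87,0,1,1.35,0.31,0.87,0,1]

```text
t: 5.3
tcp_pos: [0.6154, -0.1508, 0.1365]
tool_rot: [0.108, 0.696, -0.104, 0.702]
force: [0.2, -0.2, 0.2]
finger_gap: -0.001
```

Run:
```python
from h import *
togo([.617,-.156,.128])
m=camera_model('side');im=snapshot('side');print(proj(m,[.617,-.156,.098]),proj(m,sense()['tcp_pos']))
cv2.imwrite('pics/s3.png',cv2.resize(im[140:260,230:370],None,fx=5,fy=5,interpolation=cv2.INTER_CUBIC))
```

```text
t 5.3 [ 0.6154 -0.1508  0.1365] F [ 0.2 -0.2  0.2] gap -0.001214641510130418 axes y [0.296 0.955 0.008] x [ 0.01   0.005 -1.   ]
[0.617, -0.156, 0.128] [ 0.141 -0.076  0.051]
[304.2 206.7] [303.8 193.5]
```

View pics/s3.png

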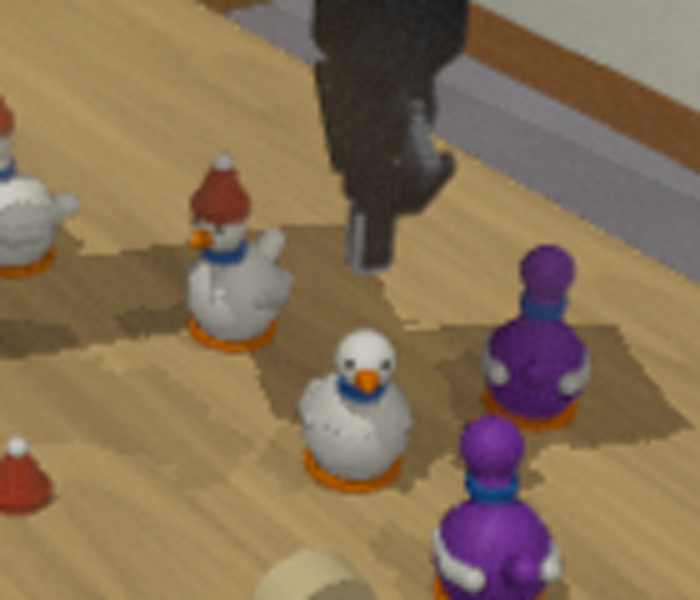

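The side view shows the fingertips (at 368,268 in the crop) directly above the bare white head (365,335). I'll settle to 3 cm and hold.

Emit:
step_arm:
  increments: [0.1,-0.08,0.05,0,1,0.14,-0.08,0.05,0,1,0.14,-0.08,0.05,0,1,0.14,-0.08,0.05,0,1,0.14,-0.08,0.05,0,1]

```text
t: 5.98
tcp_pos: [0.6175, -0.1568, 0.1287]
tool_rot: [0.108, 0.695, -0.104, 0.703]
force: [-0.0, 0.1, -0.2]
finger_gap: -0.002
```

Emit:
step_arm:
  increments: [0,0,0,0,1,0,0,0,0,1,0,0,0,0,1,0,0,0,0,1,0,0,0,0,1]

```text
t: 6.6
tcp_pos: [0.6175, -0.1568, 0.1286]
tool_rot: [0.108, 0.695, -0.104, 0.703]
force: [0.4, -0.0, -0.3]
finger_gap: 0.002
```

Emit:
step_arm:
  increments: [0,0,0,0,1,0,0,0,0,1,0,0,0,0,1,0,0,0,0,1,0,0,0,0,1]

```text
t: 7.22
tcp_pos: [0.6175, -0.1568, 0.1287]
tool_rot: [0.108, 0.695, -0.104, 0.703]
force: [0.3, 0.7, 0.1]
finger_gap: 0.002
```

Emit:
step_arm:
  increments: [0,0,0,0,1,0,0,0,0,1,0,0,0,0,1,0,0,0,0,1,0,0,0,0,1]

```text
t: 7.85
tcp_pos: [0.6175, -0.1568, 0.1286]
tool_rot: [0.108, 0.695, -0.104, 0.703]
force: [0.8, -0.1, -0.6]
finger_gap: -0.0
```

Emit:
step_arm:
  increments: [0,0,0,0,1,0,0,0,0,1,0,0,0,0,1,0,0,0,0,1,0,0,0,0,1]

```text
t: 8.48
tcp_pos: [0.6175, -0.1568, 0.1287]
tool_rot: [0.108, 0.695, -0.104, 0.703]
force: [-0.6, -0.3, 0.3]
finger_gap: 0.0
```

Emit:
step_arm:
  increments: [0,0,0,0,1,0,0,0,0,1,0,0,0,0,1,0,0,0,0,1,0,0,0,0,1]

```text
t: 9.1
tcp_pos: [0.6175, -0.1568, 0.1287]
tool_rot: [0.108, 0.695, -0.104, 0.703]
force: [0.8, -0.8, -0.1]
finger_gap: -0.003
```

Emit:
step_arm:
  increments: [-0.5,0,0,0,1,-1.0,0,0,0,1,-1.4,0,0,0,1,-1.5,0,0,0,1,-1.5,0,0,0,1]

```text
t: 9.72
tcp_pos: [0.6163, -0.1571, 0.2185]
tool_rot: [0.108, 0.695, -0.104, 0.703]
force: [-0.4, -0.0, -0.2]
finger_gap: -0.002
```

Run:
```python
from h import *
togo([.454,-.063,.2],[.454,-.063,.068])
```

```text
t 9.72 [ 0.6163 -0.1571  0.2185] F [-0.4 -0.  -0.2] gap -0.002453896416640579 axes y [0.297 0.955 0.008] x [ 0.011  0.005 -1.   ]
[0.454, -0.063, 0.2] [ 0.286  0.693 -3.051]
[0.454, -0.063, 0.068] [ 2.485  0.676 -3.071]
```

Emit:
step_arm:
  increments: [0,0.17,-0.75,0,1,0,0.35,-1.5,0,1,0,0.52,-2.25,0,1,0.2,0.69,-3.05,0,1,0.3,0.69,-3.05,0,1]

```text
t: 10.35
tcp_pos: [0.4481, -0.0601, 0.1971]
tool_rot: [0.109, 0.699, -0.103, 0.699]
force: [0.5, 0.3, -1.2]
finger_gap: 0.001
```

Emit:
step_arm:
  increments: [0.5,0,0,0,1,1.0,0,0,0,1,1.5,0,0,0,1,1.8,0,0,0,1,1.9,0,0,0,1]

```text
t: 10.98
tcp_pos: [0.4483, -0.0593, 0.0813]
tool_rot: [0.109, 0.7, -0.103, 0.699]
force: [0.7, 0.5, 0.9]
finger_gap: -0.003
```

Run:
```python
from h import *
togo([.454,-.063,.068])
```

```text
t 10.97 [ 0.4483 -0.0593  0.0813] F [0.7 0.5 0.9] gap -0.0032175482423275007 axes y [0.296 0.955 0.009] x [-0.     0.009 -1.   ]
[0.454, -0.063, 0.068] [ 0.222 -0.033  0.11 ]
```

Emit:
step_arm:
  increments: [0.1,-0.03,0.11,0,1,0.2,-0.03,0.11,0,1,0.22,-0.03,0.11,0,1,0.22,-0.03,0.11,0,1,0.22,-0.03,0.11,0,1]

```text
t: 11.6
tcp_pos: [0.4541, -0.0629, 0.0685]
tool_rot: [0.109, 0.7, -0.103, 0.699]
force: [-0.1, -0.1, -0.2]
finger_gap: -0.002
```

Run:
```python
from h import *
togo([.454,-.063,.068])
s=snapshot('side');w=snapshot('wrist');t=snapshot('top')
a=cv2.resize(s[120:270,140:360],(660,450));cv2.imwrite('pics/s4.png',a)
m=camera_model('side');print(proj(m,[.454,-.063,.038]),proj(m,sense()['tcp_pos']))
for c,q in blobs(s,(50,85),90,40,(140,170,195,196)):print('btn side',c,q)
```

```text
t 11.6 [ 0.4541 -0.0629  0.0685] F [-0.1 -0.1 -0.2] gap -0.0024680338220211453 axes y [0.296 0.955 0.009] x [ 0.     0.009 -1.   ]
[0.454, -0.063, 0.068] [ 0.008 -0.003 -0.001]
[233.6 227.5] [233.5 218.1]
btn side [179.5 180.5] [175, 178, 10, 6, 54]
btn side [152.3 185.8] [149, 184, 8, 5, 30]
```

View pics/s4.png

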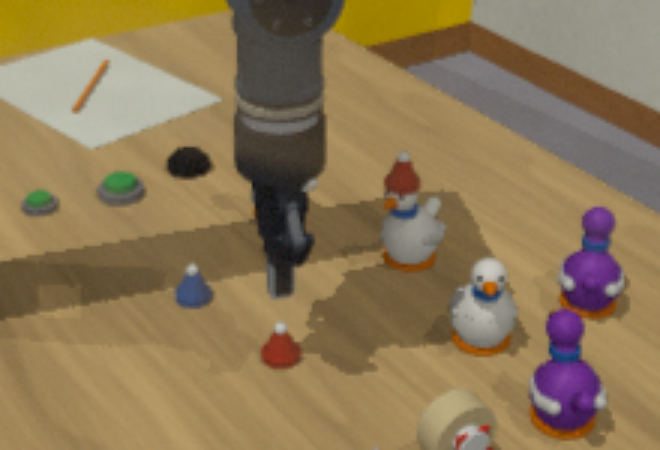

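The side view shows the fingertips (281,293) straight above the red hat's bobble (280,327). The button is up and nothing has moved. I'll hold for over two seconds, then hand in.

Emit:
step_arm:
  increments: [0,0,0,0,1,0,0,0,0,1,0,0,0,0,1,0,0,0,0,1,0,0,0,0,1]

```text
t: 12.38
tcp_pos: [0.4541, -0.0629, 0.0683]
tool_rot: [0.109, 0.7, -0.103, 0.699]
force: [-0.3, 0.1, 0.3]
finger_gap: -0.001
```

Emit:
step_arm:
  increments: [0,0,0,0,1,0,0,0,0,1,0,0,0,0,1,0,0,0,0,1,0,0,0,0,1]

```text
t: 13.0
tcp_pos: [0.4541, -0.0629, 0.0683]
tool_rot: [0.109, 0.7, -0.103, 0.699]
force: [-0.4, 0.1, 0.4]
finger_gap: -0.005
```

Emit:
step_arm:
  increments: [0,0,0,0,1,0,0,0,0,1,0,0,0,0,1,0,0,0,0,1,0,0,0,0,1]

```text
t: 13.62
tcp_pos: [0.4541, -0.0629, 0.0684]
tool_rot: [0.109, 0.7, -0.103, 0.699]
force: [0.6, -0.0, 0.1]
finger_gap: -0.004
```

Emit:
step_arm:
  increments: [0,0,0,0,1,0,0,0,0,1,0,0,0,0,1,0,0,0,0,1,0,0,0,0,1]

```text
t: 14.25
tcp_pos: [0.4541, -0.0628, 0.0683]
tool_rot: [0.109, 0.7, -0.103, 0.699]
force: [-0.2, 0.1, 0.1]
finger_gap: -0.002
```

```bash
python3 -c "
from h import *
togo([.454,-.063,.068]);sign_off()"
```

```text
t 14.25 [ 0.4541 -0.0628  0.0683] F [-0.2  0.1  0.1] gap -0.0018041295009688652 axes y [0.296 0.955 0.009] x [ 0.     0.009 -1.   ]
[0.454, -0.063, 0.068] [ 0.006 -0.003 -0.001]
the job is handed in; nothing more can be done
```

The job is done and handed in at 14.25 s, with the arm still pointing at the red hat.

- **Button:** I pressed the larger green button with the fingers shut until it stopped, at about 30 N with the tip at 15.6 mm. I then let it go, and the last side view shows the cap up again.
- **Bare goose:** I pointed at its head with the tips about 31 mm above the crown and held still for about 3.1 s.
- **Red hat:** I pointed at the spare red hat with the tips about 30 mm above the bobble and held for about 2.6 s before handing in.

**Last checks:** The force at the end was about 0 N. The side view showed the tips straight above the red bobble, and no goose or hat in it appeared to have moved.

**Disagreements:** The camera views differed by about 4–6 mm on the positions of the button, goose head and hat. I used values between them; for the goose and hat, the wrist camera then matched those values to within about 2 pixels.

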